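Open the tool steriliser by its paddle latch

TASK

Open the small steel tool steriliser: lift the paddle handle on its door until you feel it come up against its stop and the hidden pawl has let go, keep it up while you draw the door off its catch, then swing the door wide open, at least 70 degrees, let go so that the paddle drops back, and leave the door standing open. The cabinet only stands on its rubber feet, so use little force: keep its feet down on the bench and do not drag it along, and leave the things on it and around it where they are.

Things in the scene. Friction and masses are not known exactly. Their poses are not given: they have to be found in the camera images.
- cabinet: Tool steriliser: loose steel box 240 deep (x) x 240 wide (y) x 210 mm high with 12 mm rubber feet, about 5 kg. Origin: on the bench under the middle of its front opening; x points to its back, y to the hinge side. The door closes the whole front, its outer face at x -20 mm. At the paddle, lifting with 15 N or more tips it, a level pull of 20 N or more may drag it.
- door_hinge (a point): Point on the door's upright hinge axis, 111 mm above the bench (cabinet frame x -10, y +118 mm). The door, 20 mm thick, 236 wide, 190 high, with a tinted window, reaches from here to the cabinet's -y side; lower edge 16 mm above the bench. It opens towards the cabinet's -x: clockwise seen from above.
- door (a joint): Opening angle of the door in rad: 0 shut, 1.75 its limit. The hinge is a little stiff (1 to 2 N at the paddle), so the door stays where it is left. Latched, it rattles by 0.01 rad and then stops dead on the pawl. Once open 0.1 rad it is past the catch.
- door_edge (a point): Upper corner of the door's free edge, on its mid-plane, 236 mm from the hinge axis, 206 mm above the bench.
- paddle_pivot (a point): Middle of the paddle's level pivot pin, which runs along the door's width, 12 mm in front of the door's outer face, 196 mm from the hinge axis along the door, 172 mm above the bench. Moves with the door.
- paddle_grip (a point): Grip point in the paddle's section, 75 mm from the pin. The paddle is an aluminium bar 28 mm wide (along the pin), 12 thick, reaching 101 mm out from the pin towards the cabinet's -x; at rest it droops 0.50 rad below level, this point then 136 mm above the bench and 78 mm before the door's face. Fingers have room on both sides: pinch it across its width from above; it can turn between the pads.
- paddle (a joint): Paddle angle in rad: 0 at rest, grows as its outer end is lifted. Sprung: first free play (2 to 4 N at the grip), then it draws the pawl (4 to 8 N), then meets a hard stop. The play differs and cannot be seen: the stop lies anywhere from 0.28 to 1.02 rad; the pawl lets go only 0.05 to 0.08 rad before it. If the paddle sinks before the door is 0.1 rad open, the pawl catches again.
- tape_roll: Roll of tape, 76 mm across and 24 mm high, lying on top of the cabinet. Origin under its centre. Leave it alone.
- tin_beside: Round tin with a white lid, 147 mm across, 62 mm high, standing beside the cabinet on its hinge side. Origin under its centre. Leave it alone.
- tub: Cream plastic tub of dried slices, 240 x 170 x 75 mm, standing beside the cabinet on the paddle's side. Origin under its centre. Leave it alone.
- tin_far: Smaller round tin with a white lid, 123 mm across, 55 mm high, towards the left of the bench. Leave it alone.
- display_dish: Round display dish of slices, 170 mm across, 25 mm high, front left of the bench. Leave it alone.
- tweezers: Steel tweezers, 150 mm long, 8 mm high, lying on the bench to the right in front. Leave them alone.
- spray_bottle: White bottle, 52 mm across, 130 mm high, standing on the right of the bench. Leave it alone.

How it is judged (in metres and radians):
On the way, in this order (a step that is already met when the one before it is completed fails the run):
1. the paddle has been lifted (0.2 rad or more) with the door still shut (value of joint paddle above 0.2 rad and value of joint door below 0.04 rad), for 0.1 s.
2. the door has been drawn off its catch (0.2 rad or more open) (value of joint door above 0.2 rad), for 0.1 s.
At the end, for the whole second after the job is handed in: The door stands still, open 1.2 rad (about 70 degrees) or more; the paddle has dropped back to rest (within 0.06 rad); the cabinet stands flat (within 0.008 rad) and within 10 mm of where it stood (value of joint door above 1.2 rad and velocity of joint door between -0.05 and 0.05 rad/s and value of joint paddle below 0.06 rad and distance of cabinet from where it was at the start of the episode below 0.01 m and angle between cabinet's own z axis and vertical below 0.008 rad); the robot touches nothing.
It fails at once if the cabinet is tipped by more than 0.008 rad (a foot lifted about 2 mm off the bench) (angle between cabinet's own z axis and vertical above 0.008 rad).
It fails at once if the cabinet is dragged or pushed more than 10 mm along the bench (distance of cabinet from where it was at the start of the episode above 0.01 m).
It fails at once if one of the other things is moved more than 15 mm (distance of any of tape_roll, tin_beside, tub, tin_far, display_dish, tweezers, spray_bottle from where it was at the start of the episode above 0.015 m).
It also fails if it takes over 72 s, if anything falls off the work surface, if the arm or the gripper's body presses on something with over 40 N, if the wrist force passes 120 N, or if a joint passes its speed limit or range.

ROBOT

A 7-joint arm with a two-finger parallel gripper is mounted at the origin on the work surface. World frame = base frame: x ahead of the robot, y to its left, z up, the work surface at z = 0. Lengths are in m, angles in degrees, forces in N, time in s.
With the tool pointing down it reaches from about 0.35 to 0.775 m from the base axis. Payload 3.1 kg.
Tool frame: the origin (TCP) lies on the centre line of the jaws, within the pads' length; the fingertips stand 17 mm ahead of it and the grasp point (between the pads) lies 2 mm behind it (robot.tip_reach is the distance from the TCP to the fingertips, in m); z points along the fingers, y is the direction in which the jaws open and shut (so a half turn about z gives the same grasp; the last joint's range is limited). The gripper opens to 85 mm and grips with 20 to 120 N. Pads are 22 mm wide; open, the fingers measure 114 mm over their backs; the gripper's body (76 mm by 85 mm) begins 54 mm behind the grasp point. The pads swing forward as they close: fully open they stand 13 mm farther back than shut.
Start: joints at [65.621, 17.813, 0.802, 86.603, -0.252, 75.585, -1.558], TCP at [0.206, -0.51, 0.248] pointing down, gripper open.
Joint ranges: [-154.91, 154.91], [-16.99, 109.72], [-72.82, 74.43], [7.12, 147.25], [-82.49, 262.49], [11.32, 116.49], [-174.64, 174.64]. Speed limits (degrees/s): [159.86, 159.86, 180, 180, 180, 180, 180].

INTERFACE

Orientations are given as [roll, pitch, yaw] about the fixed x, y, z axes, in that order (R = Rz(yaw) Ry(pitch) Rx(roll)).
In Python, from station import robot, fingers, vision, workorder, recognise gives the robot as it stands. Calls block until the motion is done:
- robot.move_to(position, orientation): joint-space move of the TCP to a pose.
- robot.line_to(position, orientation=None, velocity=0.15, f_stop=None): straight line of the TCP; orientation=None keeps the orientation; velocity is the mean speed in m/s. With f_stop (N) it stops when the force on the tool has changed by that much, and returns True; else False.
- robot.move_j(angles): joint-space move.
- fingers.gripper_to(opening, force=None): opening from 0.0 (shut) to 1.0 (fully open); force is the grip in N (None keeps the last); returns when the fingers have stopped.
- robot.pause(seconds).
- robot.inverse_kinematics(position, orientation): joint angles nearest the present ones, or None.
- vision.grab_frame(name): name is "scene" or "top" or "wrist"; returns the picture (384x512x3 uint8, red, green, blue); there is no depth.
- vision.calibration(name): a dict with "mtx" (3x3 intrinsics, pixels), "extrinsics" (4x4, takes a point from world to camera coordinates); the wrist camera has in their place "T_tool_cam" (4x4, takes a point from camera to tool coordinates, whose origin is the TCP and whose axes are the flange's). Camera axes: x right, y up, looking along -z (the intrinsics and any distortion apply to the point x, -y, -z); pixel columns grow to the right and rows downward; lengths in m; the calibration is good to about 2 mm. A picture is of the moment at which its call begins: read the wrist's pose just before it. calibration takes no time and is no camera call.
A pose or a line that the arm cannot do raises robot.PlanningError and nothing moves.
- workorder.close_job(): hands the job in, once; it reports no verdict.
Trained networks look in the newest picture that a camera, given by its name, has taken for a name from the list of things; names that differ only in an ending like _2 or _b are one class to them, and where a whole thing is asked for, a point or a joint stands for the part that bears it (a point fixed in the world has none). Each returns a list of dicts, best first, with "p" (0 to 1); they miss things now and then, are a little off and sometimes report something else, mostly with a low value. They report only what shows in the picture. A call takes as long as a camera call.
- recognise(label, camera): "rect" ([centre column, centre row, width, height] in pixels, round what is visible of it).
Readings, each from a call of its own:
- robot.current_time_s(): time.
- robot.current_joint_positions(): joint angles.
- robot.current_dq(): joint speeds.
- robot.current_joint_torque(): joint torques, N m.
- robot.current_tool_pos(): TCP position.
- robot.current_eef_rot(): TCP orientation.
- robot.current_contact_force(): force on the tool from outside, world axes, zero at the start.
- robot.current_torque(): the same for the moment, N m.
- robot.current_finger_gap(): opening from 0.0 (shut) to 1.0 (fully open).
Only numpy, scipy, OpenCV 4.12 (cv2) and the standard library are available. Lean on these libraries where they do the work, as an engineer would, in place of code of your own. Each camera call takes 0.05 s, during which the arm holds its last target.

## Working session

There is one attempt and no reset: what is moved stays moved. The work goes in short steps, each a Python script; the robot and the scene stay as the last script left them, time stands still between calls to the robot, and variables do not carry over. Pictures are saved under pics/ and viewed, and the job is handed in when it is done.

```bash
ls; mkdir -p pics; python3 - <<'E'
from station import robot, fingers, vision, workorder, recognise
import cv2, numpy as np
for n in ["scene","top","wrist"]:
    im=vision.grab_frame(n); cv2.imwrite(f"pics/a_{n}.png",im[:,:,::-1])
    c=vision.calibration(n); print(n,{k:np.round(v,3).tolist() if not isinstance(v,str) else v for k,v in c.items()})
    if n!="wrist":
        for l in ["cabinet","door","paddle","tub","tin_beside","tape_roll"]:
            print(l,[(r["p"],np.round(r["rect"],0).tolist()) for r in recognise(l,n)[:2]])
print(robot.current_time_s(),robot.current_contact_force())
E
```

```text
pics
scene {'mtx': [[473.794, 0.0, 256.061], [0.0, 473.794, 190.825], [0.0, 0.0, 1.0]], 'extrinsics': [[0.86, 0.511, 0.004, -0.529], [-0.319, 0.529, 0.786, 0.063], [0.399, -0.677, 0.618, -1.681], [0.0, 0.0, 0.0, 1.0]]}
cabinet [(0.74, [300.0, 264.0, 163.0, 152.0])]
door [(0.92, [258.0, 237.0, 85.0, 97.0])]
paddle [(0.65, [230.0, 228.0, 21.0, 14.0])]
tub [(0.22, [322.0, 198.0, 20.0, 12.0])]
tin_beside [(0.68, [231.0, 231.0, 23.0, 7.0]), (0.37, [316.0, 148.0, 32.0, 30.0])]
tape_roll [(0.9, [281.0, 222.0, 34.0, 31.0])]
top {'mtx': [[458.08, 0.0, 249.646], [0.0, 458.08, 187.851], [0.0, 0.0, 1.0]], 'extrinsics': [[-0.021, -1.0, 0.0, 0.02], [0.995, -0.021, 0.095, -0.611], [-0.095, 0.002, 0.995, -1.484], [0.0, 0.0, 0.0, 1.0]]}
cabinet [(0.26, [355.0, 168.0, 59.0, 78.0])]
door [(0.58, [281.0, 166.0, 82.0, 51.0])]
paddle [(0.86, [302.0, 175.0, 16.0, 31.0])]
tub [(0.58, [355.0, 169.0, 61.0, 76.0])]
tin_beside [(0.94, [208.0, 155.0, 48.0, 48.0])]
tape_roll [(0.91, [299.0, 128.0, 28.0, 30.0])]
wrist {'mtx': [[346.293, 0.0, 255.183], [0.0, 346.293, 189.65], [0.0, 0.0, 1.0]], 'T_tool_cam': [[0.002, 0.951, 0.308, 0.079], [1.0, -0.002, 0.0, 0.0], [0.001, 0.308, -0.951, -0.125], [0.0, 0.0, 0.0, 1.0]]}
0.75 [-0.77520008 -0.90759592  0.12581965]
```

```bash
python3 - <<'E'
import cv2
a=cv2.imread("pics/a_top.png"); cv2.imwrite("pics/top_crop.png",cv2.resize(a[60:240,160:400],None,fx=3.3,fy=3.3,interpolation=cv2.INTER_CUBIC)[:600,:800])
a=cv2.imread("pics/a_scene.png"); cv2.imwrite("pics/sc_crop.png",cv2.resize(a[150:330,160:400],None,fx=3.3,fy=3.3,interpolation=cv2.INTER_CUBIC)[:600,:800])
E
```

```text
(no output)
```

View pics/top_crop.png

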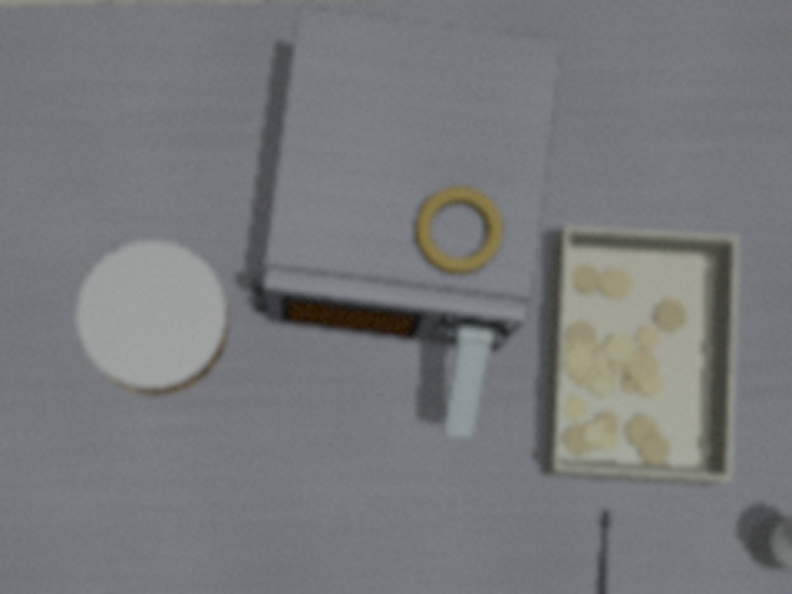

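View pics/sc_crop.png

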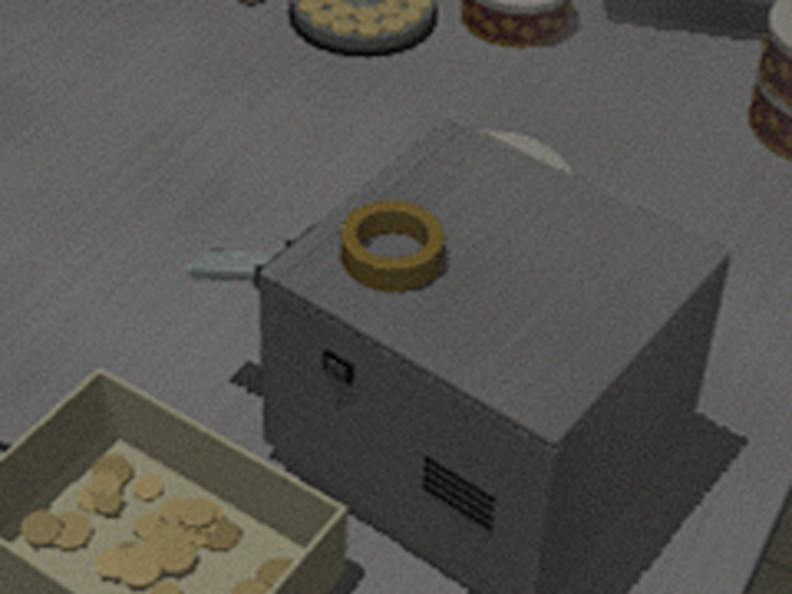

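View pics/a_top.png

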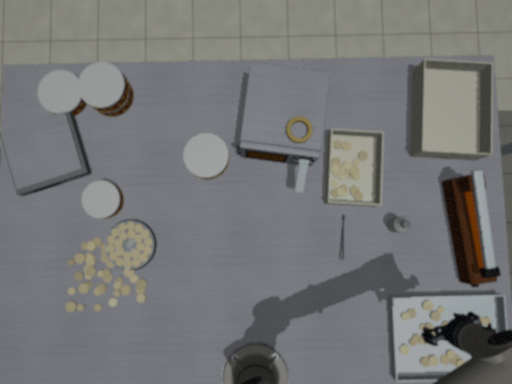

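View pics/a_scene.png

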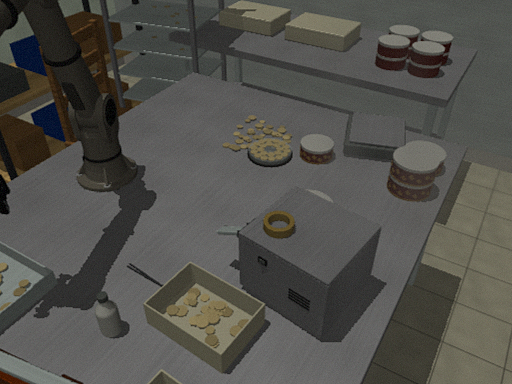

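```bash
cat > h.py <<'E'
import numpy as np, cv2
from station import robot, fingers, vision, workorder, recognise
def proj(n,P):
    c=vision.calibration(n); P=np.atleast_2d(P); E=c["extrinsics"]
    q=P@E[:3,:3].T+E[:3,3]; k=c["mtx"]
    return np.c_[k[0,0]*q[:,0]/-q[:,2]+k[0,2], k[1,1]*q[:,1]/q[:,2]+k[1,2]]
def cab(p,L):
    L=np.atleast_2d(L).astype(float); c,s=np.cos(p[2]),np.sin(p[2])
    return np.c_[p[0]+c*L[:,0]-s*L[:,1],p[1]+s*L[:,0]+c*L[:,1],L[:,2]]
def grip(th,a):  # cabinet-frame grip point for door angle th, paddle angle a
    r=.010+.012+.075*np.cos(.5-a); z=.172-.075*np.sin(.5-a)
    # door dir from hinge: -y rotated clockwise by th -> towards -x
    u=np.array([-np.sin(th),-np.cos(th)]); n=np.array([-np.cos(th),np.sin(th)])
    q=np.array([-.010,.118])+.196*u+r*n
    return [q[0],q[1],z]
E
cat > fit.py <<'E'
from h import *
from scipy.optimize import least_squares
L=np.array([[240,120,210],[240,-120,210],[0,-120,210],[0,120,210]])/1e3
tip=lambda l:[-.032-l*np.cos(.5),-.078,.172-l*np.sin(.5)]
obsT=np.array([[300,12],[558,42],[530,298],[268,268],[460,437]])/3.3+[160,60]
obsS=np.array([[728,255],[555,443],[262,280],[450,122]])/3.3+[160,150]
LT=np.vstack([L,tip(.101)])
def f(p,ret=0):
    r=np.r_[(proj("top",cab(p,LT))-obsT).ravel(),(proj("scene",cab(p,L))-obsS).ravel()]
    return r
s=least_squares(f,[.65,-.02,0],loss='soft_l1'); p=s.x
print(p,np.degrees(p[2])); print(np.round(f(p),1).reshape(-1,2))
np.save("p.npy",p)
print("grip",cab(p,grip(0,0)),"hinge",cab(p,[-.01,.118,.111]), "grip90",cab(p,grip(1.4,0)))
for n,x0,y0 in [("top",160,60),("scene",160,150)]:
    a=cv2.imread(f"pics/a_{n}.png"); a=cv2.resize(a[y0:y0+180,x0:x0+240],None,fx=3.3,fy=3.3,interpolation=cv2.INTER_CUBIC)
    D=np.array([[0,-118,206],[-20,-118,206],[-20,118,206],[0,118,206]])/1e3
    g=np.array([tip(0),tip(.075),tip(.101)])
    for S,col in [(L,(0,255,0)),(D,(0,0,255)),(g,(255,0,255))]:
        q=(proj(n,cab(p,S))-[x0,y0])*3.3
        cv2.polylines(a,[q.astype(np.int32)],len(S)==4,col,1)
    cv2.imwrite(f"pics/fit_{n}.png",a[:600,:800])
E
python3 fit.py
```

```text
[ 0.71504341 -0.08893847 -0.14070466] -8.061783084888939
[[-0.2 -1. ]
 [ 1.5 -0.8]
 [ 1.6  0.6]
 [-0.3  0.1]
 [ 0.8  0.1]
 [-0.9 -2.5]
 [-0.8 -0.8]
 [ 2.3 -0.2]
 [ 2.6  0. ]]
grip [[ 0.60725263 -0.15244946  0.13604308]] hinge [[0.72169066 0.02929779 0.111     ]] grip90 [[0.52313718 0.11117965 0.13604308]]
```

View pics/fit_top.png

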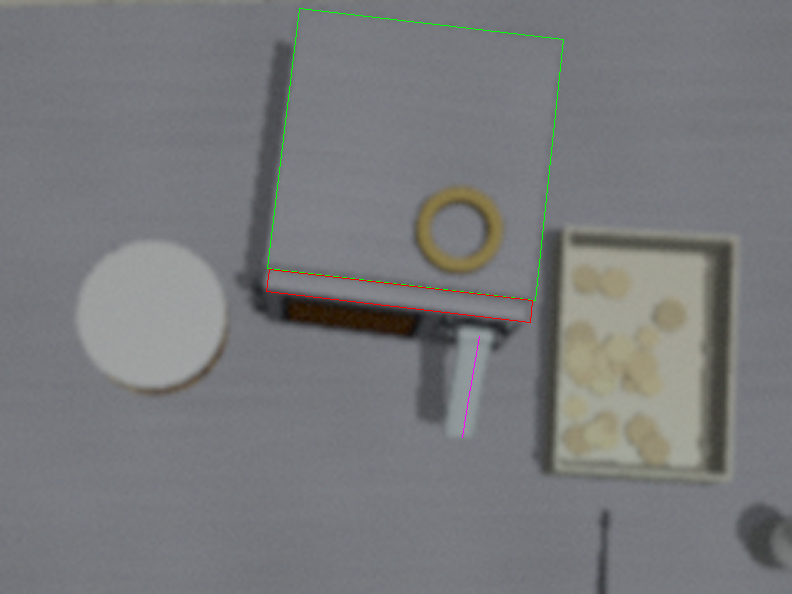

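View pics/fit_scene.png

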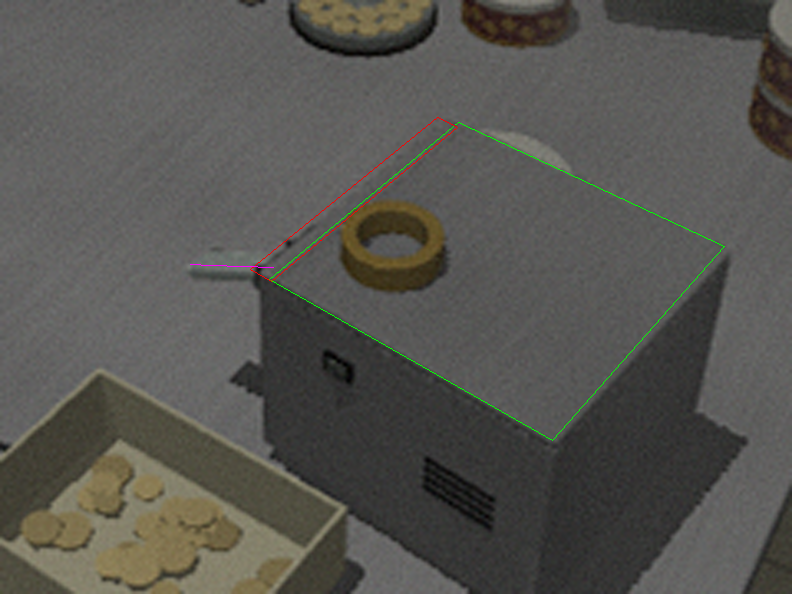

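```bash
python3 - <<'E'
from h import *
p=np.load("p.npy"); print(robot.current_eef_rot())
y0=np.degrees(p[2])
for base in (y0,y0+180):
    print(base)
    for th in (0,.35,.7,1.05,1.4):
        P=cab(p,grip(th,.5))[0]
        print(th,np.round(P,3),[None if (q:=robot.inverse_kinematics((P+[0,0,dz]).tolist(),[180,0,base-np.degrees(th)])) is None else np.round(q,0).astype(int).tolist() for dz in (0,.1)])
E
```

```text
[ 1.79994887e+02 -5.29237640e-04  2.19955403e+01]
-8.061783084888939
0 [ 0.598 -0.151  0.172] [[22, 29, -14, 82, 7, 70, -91], [22, 26, -15, 72, 7, 83, -90]]
0.35 [ 0.544 -0.098  0.172] [[20, 22, -15, 93, 6, 66, -115], [21, 18, -18, 83, 6, 79, -114]]
0.7 [ 0.511 -0.029  0.172] [[18, 18, -21, 99, 7, 65, -143], [21, 14, -24, 89, 6, 78, -142]]
1.05 [0.504 0.047 0.172] [[15, 18, -28, 99, 9, 65, -174], [19, 14, -32, 90, 8, 78, -172]]
1.4 [0.523 0.12  0.172] [[28, 32, -62, 94, 29, 72, 142], [28, 26, -62, 85, 23, 83, 147]]
171.93821691511107
0 [ 0.598 -0.151  0.172] [[35, 33, -35, 81, 19, 72, 81], [34, 29, -35, 72, 16, 84, 83]]
0.35 [ 0.544 -0.098  0.172] [[34, 25, -35, 92, 15, 68, 58], [34, 21, -35, 83, 12, 80, 60]]
0.7 [ 0.511 -0.029  0.172] [[33, 22, -41, 98, 15, 66, 30], [35, 17, -43, 89, 12, 79, 33]]
1.05 [0.504 0.047 0.172] [[26, 21, -43, 99, 16, 66, 1], [29, 17, -46, 90, 12, 79, 4]]
1.4 [0.523 0.12  0.172] [[20, 27, -48, 94, 21, 69, -31], [22, 22, -50, 85, 17, 81, -28]]
```

```bash
cat >> h.py <<'E'
from scipy.spatial.transform import Rotation as Ro
def wproj(P):
    c=vision.calibration("wrist"); R=Ro.from_euler("xyz",robot.current_eef_rot(),degrees=True).as_matrix(); t=np.array(robot.current_tool_pos())
    T=np.eye(4);T[:3,:3]=R;T[:3,3]=t; E=np.linalg.inv(T@c["T_tool_cam"])
    q=np.atleast_2d(P)@E[:3,:3].T+E[:3,3]; k=c["mtx"]
    return np.c_[k[0,0]*q[:,0]/-q[:,2]+k[0,2], k[1,1]*q[:,1]/q[:,2]+k[1,2]]
E
python3 - <<'E'
from h import *
p=np.load("p.npy"); y=np.degrees(p[2])+180
g=cab(p,grip(0,0))[0]
robot.move_to([g[0]-.02,g[1],.29],[180,0,y])
print(robot.current_tool_pos(),robot.current_eef_rot(),robot.current_contact_force(),robot.current_time_s())
im=vision.grab_frame("wrist")[:,:,::-1].copy(); cv2.imwrite("pics/w1.png",im)
print(recognise("paddle","wrist")[:2])
def tip(l,w): return [-.032-l*np.cos(.5)-.006*np.sin(.5),-.078+w,.172-l*np.sin(.5)+.006*np.cos(.5)]
S=cab(p,[tip(.02,-.014),tip(.101,-.014),tip(.101,.014),tip(.02,.014)])
D=cab(p,np.array([[0,-118,206],[-20,-118,206],[-20,118,206],[0,118,206]])/1e3)
B=cab(p,np.array([[0,-118,210],[0,118,210],[240,120,210],[240,-120,210]])/1e3)
for s,c in ((S,(255,0,255)),(D,(0,0,255)),(B,(0,255,0))): cv2.polylines(im,[wproj(s).astype(np.int32)],True,c,1)
cv2.imwrite("pics/w1o.png",cv2.resize(im,(768,576)))
E
```

```text
[ 0.58678819 -0.15420211  0.28975149] [-1.79928252e+02 -3.35732401e-02  1.71771880e+02] [0.19028898 0.18307236 0.42382586] 2.65
[{'rect': [267.2, 237.8, 40.9, 131.0], 'p': 0.71}]
```

View pics/w1o.png

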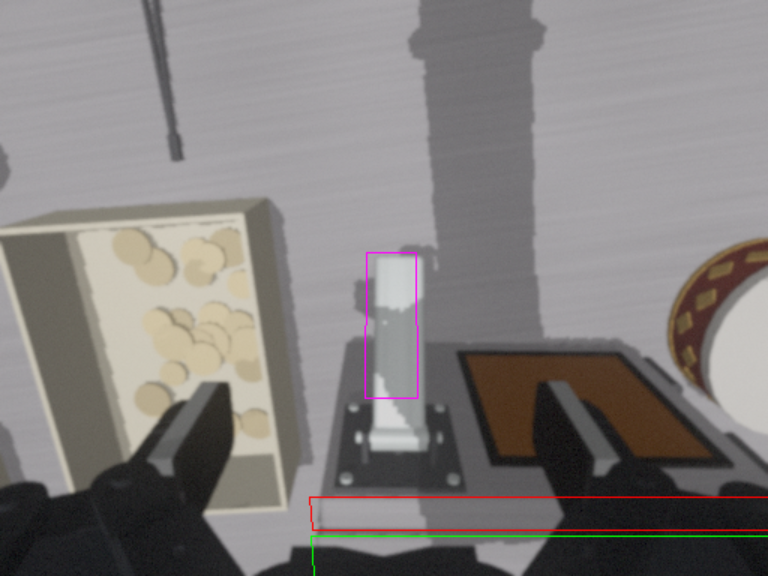

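```bash
python3 - <<'E'
import cv2
a=cv2.imread("pics/w1.png"); cv2.imwrite("pics/w1z.png",cv2.resize(a[155:375,195:345],None,fx=4,fy=2.7,interpolation=cv2.INTER_CUBIC))
E
```

```text
(no output)
```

View pics/w1z.png

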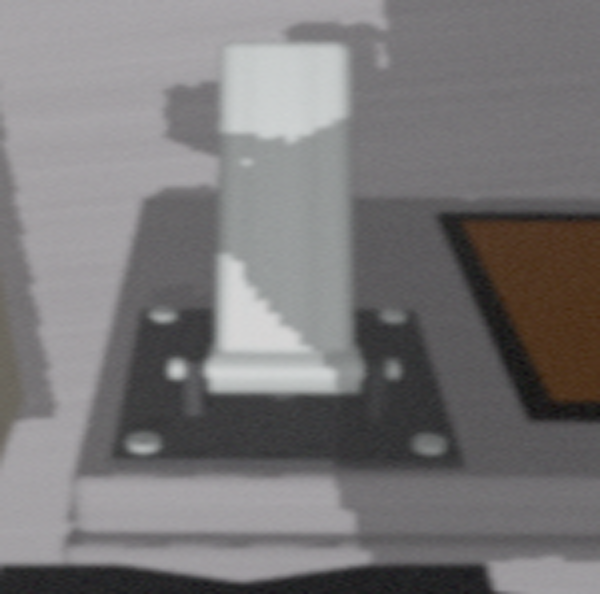

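```bash
python3 - <<'E'
from h import *
from scipy.optimize import least_squares
p=np.load("p.npy")
def tip(l,w): return [-.032-l*np.cos(.5)-.006*np.sin(.5),-.078+w,.172-l*np.sin(.5)+.006*np.cos(.5)]
L=[tip(.101,-.014),tip(.101,.014),[-.032,-.078,.176],[-.02,-.118,.206],[0,-.118,.206]]
O=np.array([[251,171.7],[282.5,171.7],[265.8,292.8],[215.5,329.8],[213.8,352.4]])
f=lambda q:(wproj(cab(q,L))-O).ravel()
C=wproj
for fix in (1,0):
    fun=(lambda d:f([p[0]+d[0],p[1]+d[1],p[2]])) if fix else (lambda d:np.r_[f(p+d),d[2]*100])
    s=least_squares(fun,np.zeros(2 if fix else 3)); print(s.x,np.round(s.fun[:10],1))
p[:2]+=s.x[:2]; p[2]+=s.x[2]; print(p,cab(p,grip(0,0))); np.save("p2.npy",p)
E
```

```text
[0.00146059 0.00478602] [-1.  -2.8  0.3 -2.8  1.4  1.2 -1.7  2.6  1.   2. ]
[ 0.0021969   0.00421946 -0.00854328] [-0.3 -2.7  1.  -2.5  1.2  1.3 -2.1  2.4  0.4  1.8]
[ 0.71724031 -0.08471902 -0.14924794] [[ 0.60891089 -0.14730681  0.13604308]]
```

```bash
python3 - <<'E'
from h import *
p=np.load("p.npy")+[.0015,.0045,-.004]; np.save("p3.npy",p); y=np.degrees(p[2])+180
g=cab(p,grip(0,0))[0]
robot.line_to([g[0],g[1],.29],[180,0,y],velocity=.1)
print(robot.line_to([g[0],g[1],.134],None,velocity=.08,f_stop=4))
fingers.gripper_to(.5,force=20); robot.pause(.3)
print(robot.current_tool_pos(),robot.current_eef_rot(),robot.current_contact_force(),robot.current_time_s())
im=vision.grab_frame("wrist")[:,:,::-1]; cv2.imwrite("pics/w2.png",im)
E
```

```text
False
[ 0.6084924  -0.14753139  0.13398676] [-1.79999483e+02 -1.09019606e-03  1.71707767e+02] [ 0.23357285 -0.03167409 -0.55430116] 6.0083
```

View pics/w2.png

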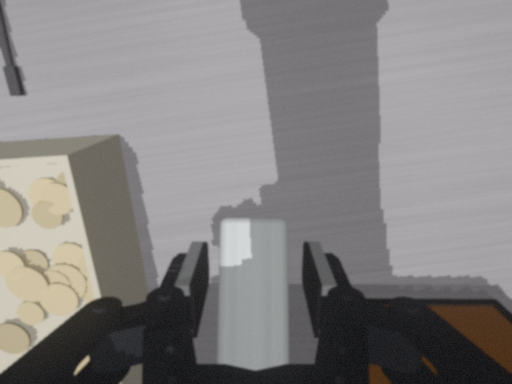

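The paddle (cols 220–287) lies centred between the pads (208 and 303). I'll close on it.

```bash
python3 - <<'E'
from h import *
fingers.gripper_to(0.0,force=30); robot.pause(.3)
print(robot.current_finger_gap(),robot.current_tool_pos(),robot.current_contact_force(),robot.current_time_s())
p=np.load("p3.npy")
# lift in arc steps
y=np.degrees(p[2])+180
P0=np.array(robot.current_tool_pos()); off=P0-cab(p,grip(0,0))[0]; np.save("off.npy",off)
for a in np.arange(.04,.17,.04):
    T=cab(p,grip(0,a))[0]+off
    s=robot.line_to(T.tolist(),[180,0,y],velocity=.02,f_stop=6)
    print(round(a,2),s,np.round(robot.current_tool_pos()-T,4),np.round(robot.current_contact_force(),1),robot.current_time_s())
E
```

```text
0.32277700926501707 [ 0.60837714 -0.14831997  0.1341338 ] [-1.54087376 -2.69120754  1.92929498] 6.625
0.04 True [ 0.0001  0.0003 -0.0021] [ 2.3  0.4 -1.1] 6.8333
0.08 False [-0.0008  0.0006 -0.001 ] [ 1.8  1.7 -5.9] 7.2583
0.12 False [-0.0005  0.0004 -0.0003] [ 0.8  0.5 -5.2] 7.5583
0.16 False [-0.0001  0.0001  0.0002] [ 1.   0.1 -4.9] 7.8583
```

```bash
cat > lift.py <<'E'
from h import *
import sys
p=np.load("p3.npy"); off=np.load("off.npy"); y=np.degrees(p[2])+180
a=float(sys.argv[1]); 
while a<1.1:
    a+=.02
    T=cab(p,grip(0,a))[0]+off
    s=robot.line_to(T.tolist(),[180,0,y],velocity=.015,f_stop=5)
    F=np.array(robot.current_contact_force())
    print(round(a,3),s,np.round((robot.current_tool_pos()-T)*1e3,1),np.round(F,1),round(robot.current_time_s(),2))
    if F[2]<-10.5 or np.hypot(F[0],F[1])>9: break
E
python3 lift.py .16
```

```text
0.18 False [-0.  -0.   0.1] [ 1.5  1.7 -4.4] 8.11
0.2 False [ 0.1 -0.   0.1] [ 0.6  1.6 -5.6] 8.36
0.22 False [ 0.1 -0.   0.1] [ 1.2  1.5 -5.7] 8.61
0.24 False [ 0.1 -0.   0.2] [ 2.4  1.6 -6.7] 8.86
0.26 False [ 0.  -0.   0.2] [ 2.   1.7 -5.5] 9.11
0.28 False [-0.   0.   0.1] [ 2.   1.5 -5.1] 9.36
0.3 False [-0.   0.1  0.1] [ 2.   2.6 -5.5] 9.61
0.32 False [-0.   0.1  0. ] [ 2.5  1.  -5.1] 9.86
0.34 False [-0.   0.1  0.1] [ 1.8  2.2 -5.8] 10.11
0.36 False [-0.   0.1  0.1] [ 2.3  2.1 -5.2] 10.36
0.38 False [-0.   0.   0.1] [ 1.3  1.  -5.9] 10.61
0.4 False [-0.  -0.   0.1] [ 1.9  2.3 -6.5] 10.86
0.42 False [0.  0.1 0.1] [ 1.1  2.2 -6. ] 11.11
0.44 False [-0.  -0.   0.1] [ 2.7  1.7 -6.7] 11.36
0.46 False [-0.   0.   0.1] [ 1.   0.8 -6.1] 11.61
0.48 False [-0.   0.   0.1] [ 1.5  1.3 -5.6] 11.86
0.5 False [-0.   0.   0.1] [ 1.6  2.5 -5.4] 12.11
0.52 False [-0. -0. -0.] [ 1.2  1.8 -5.2] 12.36
0.54 False [-0. -0.  0.] [ 1.6  1.9 -6.7] 12.61
0.56 False [-0.1 -0.   0.1] [ 1.6  1.4 -6.1] 12.86
0.58 False [-0.1 -0.1  0.1] [ 0.7  1.7 -7.2] 13.11
0.6 False [-0.  -0.   0.1] [ 1.4  1.4 -7. ] 13.36

[... 572 characters left out ...]
 [-0.2 -0.   0.2] [-2.8  1.8 -9.1] 16.36
0.86 False [-0.2 -0.   0.2] [-2.8  1.6 -7.2] 16.61
0.88 False [-0.2 -0.1  0.2] [-3.6  0.7 -7.6] 16.86
0.9 False [-0.2 -0.1  0.1] [-3.3  0.1 -8.2] 17.11
0.92 False [-0.1 -0.1  0.1] [-4.4  1.6 -7.7] 17.36
0.94 False [-0.1 -0.1  0.2] [-5.3  0.3 -9. ] 17.61
0.96 False [ 0.  -0.1  0.3] [-4.9  1.  -8.5] 17.86
0.98 False [ 0.1 -0.1  0.4] [-4.6  1.8 -7.5] 18.11
1.0 False [ 0.1 -0.1  0.3] [-5.4  0.5 -6.9] 18.36
1.02 False [ 0.2 -0.2  0.4] [-5.5  1.8 -8.3] 18.61
1.04 False [ 0.2 -0.1  0.3] [-4.4  1.  -8.3] 18.86
1.06 False [ 0.2 -0.2  0.3] [-5.7 -0.  -7.4] 19.11
1.08 False [ 0.2 -0.1  0.2] [-5.5 -0.3 -8.5] 19.36
1.1 False [ 0.3 -0.1  0.3] [-4.5 -0.3 -8.7] 19.61
```

```bash
python3 - <<'E'
from h import *
for n in ("wrist","scene","top"):
    im=vision.grab_frame(n)[:,:,::-1]
    if n=="scene": im=cv2.resize(im[150:330,160:400],None,fx=3.3,fy=3.3,interpolation=cv2.INTER_CUBIC)
    if n=="top": im=cv2.resize(im[60:240,160:400],None,fx=3.3,fy=3.3,interpolation=cv2.INTER_CUBIC)
    cv2.imwrite(f"pics/b_{n}.png",im)
print(robot.current_tool_pos())
E
```

```text
[ 0.61243843 -0.1490212   0.21260144]
```

View pics/b_wrist.png

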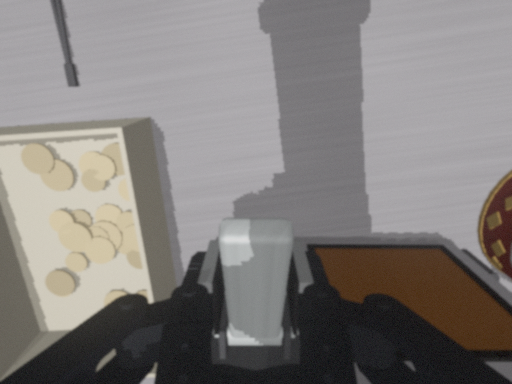

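View pics/b_scene.png

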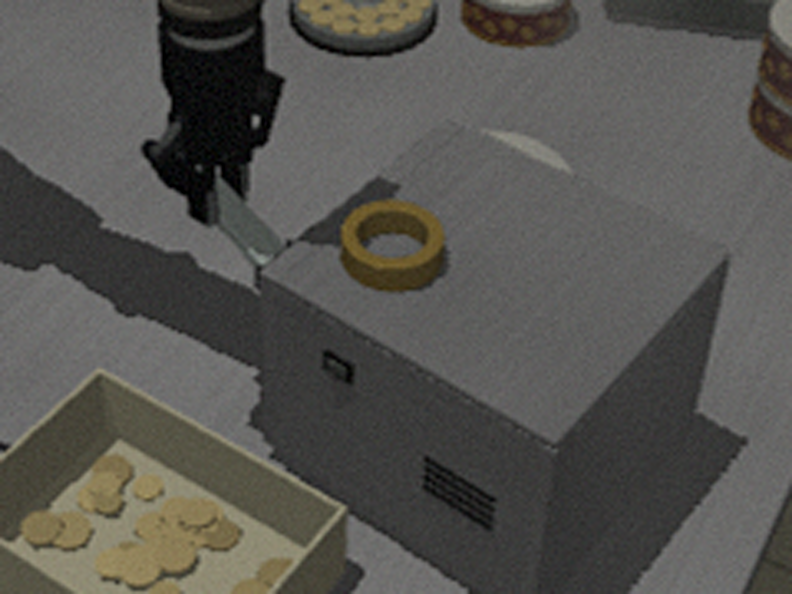

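View pics/b_top.png

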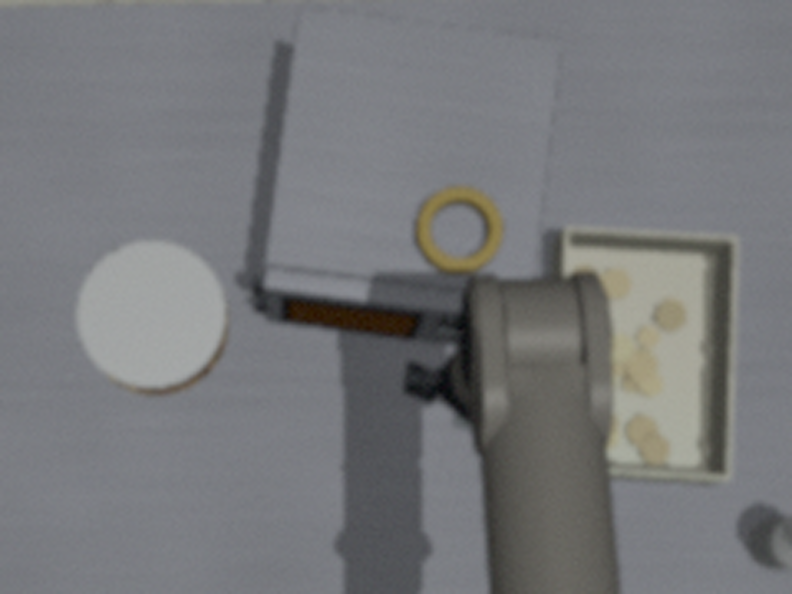

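```bash
python3 - <<'E'
from h import *
p=np.load("p3.npy")
def pt(l,w,h,a): 
    t=.5-a; return [-.032-l*np.cos(t)-h*np.sin(t),-.078+w,.172-l*np.sin(t)+h*np.cos(t)]
b=cv2.imread("pics/b_scene.png"); w=cv2.imread("pics/b_wrist.png")
for a,c in ((.7,(0,0,255)),(.85,(0,255,0)),(1.0,(255,0,255))):
    S=cab(p,[pt(.0,-.014,.006,a),pt(.101,-.014,.006,a),pt(.101,.014,.006,a),pt(.0,.014,.006,a)])
    q=(proj("scene",S)-[160,150])*3.3; cv2.polylines(b,[q.astype(np.int32)],True,c,1)
    q=wproj(S); print(a,np.round(q).tolist()); cv2.polylines(w,[q.astype(np.int32)],True,c,1)
cv2.imwrite("pics/c1.png",cv2.resize(b[80:330,120:420],None,fx=2.4,fy=2.4)); cv2.imwrite("pics/c2.png",w[150:384,150:384])
E
python3 -c "
import cv2
a=cv2.imread('pics/c2.png');cv2.imwrite('pics/c2.png',cv2.resize(a,None,fx=2.5,fy=2.5))"
```

```text
0.7 [[232.0, 341.0], [225.0, 184.0], [291.0, 184.0], [282.0, 341.0]]
0.85 [[232.0, 342.0], [222.0, 207.0], [294.0, 207.0], [281.0, 342.0]]
1.0 [[232.0, 342.0], [219.0, 239.0], [297.0, 239.0], [281.0, 343.0]]
```

View pics/c1.png

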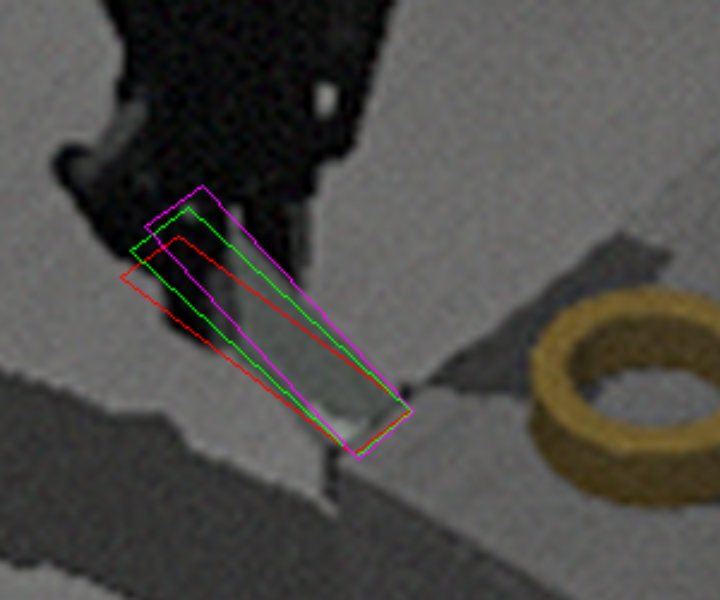

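View pics/c2.png

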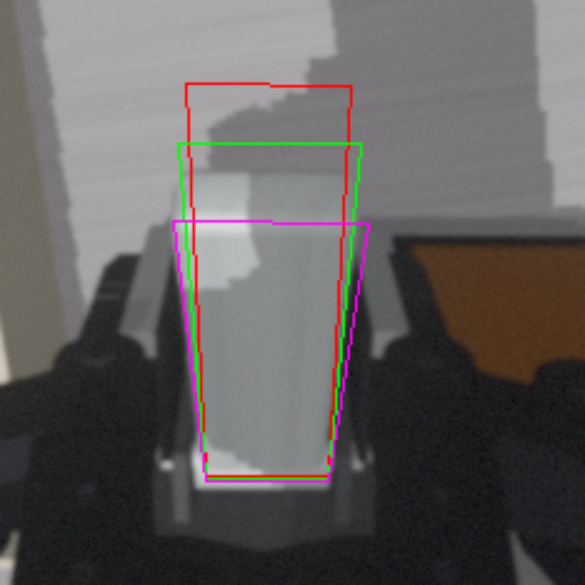

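```bash
sed -e 's/a<1.1:/a<1.2:/' -e 's/F\[2\]<-10.5/F[2]<-11/' lift.py > lift2.py; python3 - <<'E'
from h import *
fingers.gripper_to(0.0,force=60); robot.pause(.2)
print(np.round([robot.current_contact_force() for _ in range(3)],1), robot.current_tool_pos(),robot.current_finger_gap())
E
python3 lift2.py 1.1
```

```text
[[-5.3  0.5 -7.5]
 [-5.3  0.5 -7.5]
 [-5.3  0.5 -7.5]] [ 0.61237631 -0.14898491  0.21262672] 0.3084696586055248
1.12 False [-0.4 -0.1 -0.4] [-5.5  0.4 -9. ] 20.43
1.14 False [-1.   0.1 -1.2] [ -5.3  -0.4 -11.2] 20.68
```

```bash
cat > swing.py <<'E'
from h import *
import sys
p=np.load("p3.npy"); off=np.load("off.npy"); y=np.degrees(p[2])+180
th0,th1,a,st,v=map(float,sys.argv[1:6])
H=cab(p,[-.01,.118,0])[0][:2]
T0=cab(p,grip(0,a))[0]+off
def tgt(th):
    R=Ro.from_euler("z",-th).as_matrix()[:2,:2]
    return np.r_[H+R@(T0[:2]-H),T0[2]]
th=th0
while th<th1-1e-6:
    th=min(th+st,th1); T=tgt(th)
    s=robot.line_to(T.tolist(),[180,0,y-np.degrees(th)],velocity=v,f_stop=9)
    F=np.array(robot.current_contact_force()); t=p[2]-th; c,sn=np.cos(t),np.sin(t)
    D=(robot.current_tool_pos()-T)*1e3; W=lambda V:np.round([c*V[0]+sn*V[1],-sn*V[0]+c*V[1],V[2]],1)
    print(round(th,3),s,"door-frame lag",W(D),"F",W(F),round(robot.current_time_s(),2))
    if s or abs(F[2])>14 or W(F)[0]>9: print("STOP");break
E
python3 swing.py 0 .06 1.14 .01 .015
```

```text
0.01 False door-frame lag [-0.1 -0.4 -1.1] F [ -1.7  -1.3 -15.6] 20.97
STOP
```

```bash
python3 - <<'E'
from h import *
print(np.round(robot.current_contact_force(),1),robot.current_tool_pos())
P=np.array(robot.current_tool_pos()); 
robot.line_to([P[0],P[1],P[2]-.0003],None,velocity=.01)
robot.pause(.3)
print(np.round(robot.current_contact_force(),1),robot.current_tool_pos())
E
```

```text
[ -1.9  -1.1 -15.6] [ 0.61204294 -0.14838017  0.21376431]
[ -1.6  -2.1 -14.2] [ 0.61217079 -0.14855332  0.21358567]
```

```bash
python3 - <<'E'
from h import *
for i in range(4):
    P=np.array(robot.current_tool_pos()); 
    robot.line_to([P[0],P[1],P[2]-.0003],None,velocity=.01); robot.pause(.15)
    F=robot.current_contact_force(); print(np.round(F,1),robot.current_tool_pos())
    if F[2]>-12: break
E
```

```text
[ -2.7  -1.6 -13.3] [ 0.61213015 -0.14853493  0.21343859]
[ -3.5  -2.  -12. ] [ 0.61212534 -0.14855759  0.21326999]
```

```bash
sed -i -e 's/^T0=.*/T0=np.load("T0.npy")/' swing.py; python3 - <<'E'
from h import *
P=np.array(robot.current_tool_pos()); P[2]-=.0004
robot.line_to(P.tolist(),None,velocity=.01); robot.pause(.1)
print(np.round(robot.current_contact_force(),1),robot.current_tool_pos()); np.save("T0.npy",P)
E
python3 swing.py 0 .06 1.14 .01 .015
```

```text
[ -4.3  -1.7 -10.8] [ 0.61220844 -0.14865191  0.21310737]
0.01 False door-frame lag [ 0.6 -0.3  0.2] F [ -0.6  -2.3 -12.4] 23.01
0.02 False door-frame lag [ 0.1 -0.2  0.1] F [ -0.7  -3.3 -11.7] 23.3
0.03 False door-frame lag [ 0.  -0.1  0.2] F [ -1.3  -3.  -11.8] 23.59
0.04 False door-frame lag [-0.1 -0.   0.1] F [ -0.8  -2.8 -11.9] 23.88
0.05 False door-frame lag [-0.1  0.   0.1] F [ -0.8  -2.3 -10.7] 24.18
0.06 False door-frame lag [-0.1  0.1  0.1] F [ -1.2  -2.7 -11. ] 24.47
```

```bash
python3 swing.py .06 .24 1.14 .02 .03 && python3 - <<'E'
from h import *
im=vision.grab_frame("top")[:,:,::-1]; cv2.imwrite("pics/d_top.png",cv2.resize(im[60:240,160:400],None,fx=3.3,fy=3.3,interpolation=cv2.INTER_CUBIC))
E
```

```text
0.08 False door-frame lag [-0.3  0.1  0.1] F [ -0.5  -2.8 -11.6] 24.76
0.1 False door-frame lag [-0.2  0.2  0.1] F [  0.2  -2.5 -10.4] 25.05
0.12 False door-frame lag [-0.3  0.2  0. ] F [  0.5  -2.7 -11.9] 25.34
0.14 False door-frame lag [-0.2  0.2  0. ] F [ -0.1  -2.7 -10.2] 25.63
0.16 False door-frame lag [-0.3  0.3  0. ] F [  1.1  -2.2 -10.2] 25.93
0.18 False door-frame lag [-0.2  0.3  0. ] F [  0.   -1.3 -10.2] 26.22
0.2 False door-frame lag [-0.2  0.3  0. ] F [  1.1  -2.3 -12.4] 26.51
0.22 False door-frame lag [-0.3  0.4  0. ] F [  0.8  -0.5 -11.2] 26.8
0.24 False door-frame lag [-0.2  0.4  0. ] F [  1.5  -1.5 -11.8] 27.09
```

View pics/d_top.png

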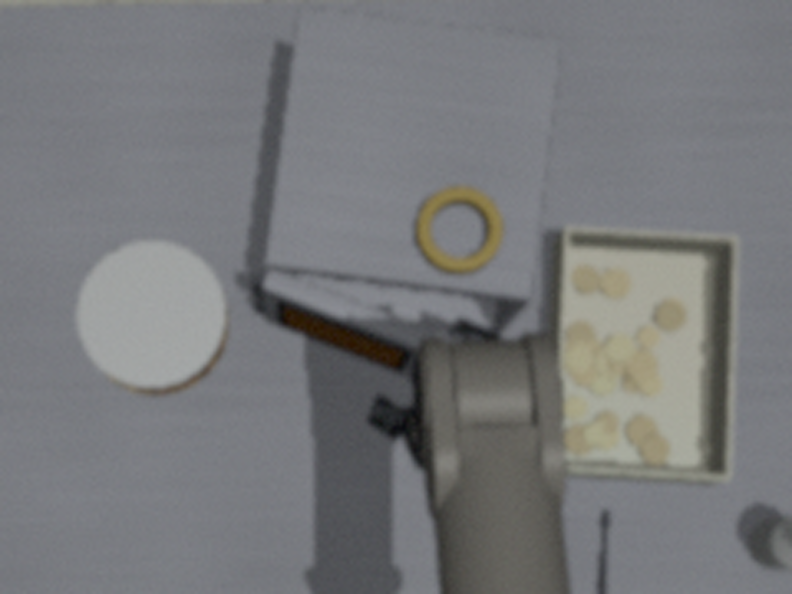

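```bash
python3 - <<'E'
from h import *
p=np.load("p3.npy"); y=np.degrees(p[2])+180; T0=np.load("T0.npy"); H=cab(p,[-.01,.118,0])[0][:2]; th=.24
n=cab([0,0,p[2]],[-1,0,0])[0]
R=Ro.from_euler("z",-th).as_matrix()
for a in np.arange(.93,.29,-.07):
    T1=T0+n*.075*(np.cos(.5-a)-np.cos(-.5))+[0,0,-.075*(np.sin(.5)-np.sin(a-.5))]
    T=np.r_[H,0]+R@(T1-np.r_[H,0])
    s=robot.line_to(T.tolist(),None,velocity=.04,f_stop=10)
    F=robot.current_contact_force(); print(round(a,2),s,np.round(F,1))
    if s: break
np.save("T0.npy",T1); print(robot.current_time_s())
E
python3 swing.py .24 .4 0 .04 .05
```

```text
0.93 True [0.5 0.7 3.5]
27.35
0.28 False door-frame lag [1.3 0.1 1.4] F [ 0.1 -0.   3. ] 27.69
0.32 False door-frame lag [0.3 0.3 0.4] F [-0.3 -0.4  2.3] 28.02
0.36 False door-frame lag [-0.   0.4 -0.1] F [-0.1  0.9  1.9] 28.34
0.4 False door-frame lag [ 0.1  0.5 -0.1] F [1.5 2.2 0.9] 28.67
```

```bash
python3 swing.py .4 1.44 0 .08 .06
```

```text
0.48 False door-frame lag [ 0.4  0.5 -0. ] F [ 1.   3.4 -0.4] 29.1
0.56 False door-frame lag [0.6 0.6 0.1] F [ 0.2  4.4 -1.7] 29.53
0.64 False door-frame lag [0.6 0.8 0.1] F [ 1.8  4.9 -0.7] 29.97
0.72 False door-frame lag [0.8 0.9 0.2] F [ 1.6  6.3 -1.7] 30.4
0.8 False door-frame lag [0.9 1.  0.2] F [ 0.7  5.7 -1.5] 30.83
0.88 False door-frame lag [1.1 1.1 0.2] F [ 1.2  6.2 -1.7] 31.27
0.96 False door-frame lag [1.2 1.2 0.2] F [ 0.2  5.8 -1.6] 31.7
1.04 False door-frame lag [1.3 1.3 0.2] F [ 0.7  5.5 -2. ] 32.13
1.12 False door-frame lag [1.5 1.4 0.2] F [ 0.7  6.1 -1.7] 32.57
1.2 False door-frame lag [1.5 1.5 0.2] F [ 0.   6.2 -2.2] 33.0
1.28 False door-frame lag [ 2.5  0.9 -0.4] F [ 1.2  4.4 -2.4] 33.43
1.36 False door-frame lag [ 2.4  1.1 -0.3] F [ 1.   5.5 -2.7] 33.87
1.44 False door-frame lag [ 2.4  1.2 -0.4] F [ 0.5  5.  -2.7] 34.3
```

```bash
python3 - <<'E'
from h import *
fingers.gripper_to(.75); robot.pause(.4)
im=vision.grab_frame("wrist")[:,:,::-1]; cv2.imwrite("pics/e_wrist.png",im)
im=vision.grab_frame("top")[:,:,::-1]; cv2.imwrite("pics/e_top.png",cv2.resize(im[60:240,160:400],None,fx=3.3,fy=3.3,interpolation=cv2.INTER_CUBIC))
print(robot.current_contact_force(),robot.current_tool_pos(),robot.current_time_s())
E
```

```text
[0.07760408 0.33661831 0.18137196] [0.5283511  0.12291974 0.20818189] 35.25
```

View pics/e_wrist.png

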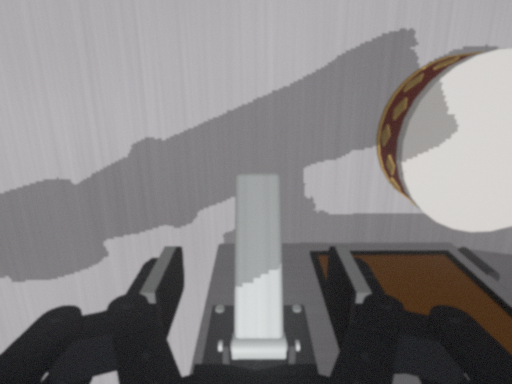

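View pics/e_top.png

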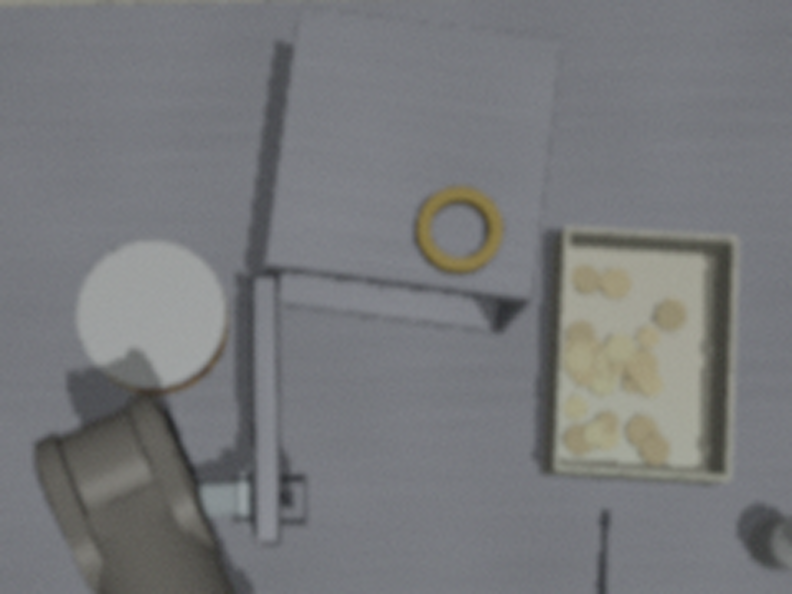

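The paddle has dropped clear between the open pads (cols 235–283), and in the top view the door (about 268,270 to 268,540) stands about 80° open. I'll back off upwards and check.

```bash
python3 - <<'E'
from h import *
P=robot.current_tool_pos()
robot.line_to([P[0],P[1],.33],None,velocity=.08)
robot.line_to([.42,.05,.33],None,velocity=.15)
robot.pause(.3)
for n,x0,y0 in [("top",160,60),("scene",160,150)]:
    im=vision.grab_frame(n)[:,:,::-1]; a=cv2.resize(im[y0:y0+180,x0:x0+240],None,fx=3.3,fy=3.3,interpolation=cv2.INTER_CUBIC)
    cv2.imwrite(f"pics/f_{n}.png",a)
p=np.load("p3.npy"); b=cv2.imread("pics/f_top.png")
for th,c in ((1.3,(0,255,0)),(1.42,(0,0,255))):
    u=np.array([-np.sin(th),-np.cos(th)]); h=np.array([-.01,.118]); n=np.array([-np.cos(th),np.sin(th)])
    q=h+.196*u+.022*n
    L=[[*h,.206],[*(h+.236*u),.206]]; M=[[*q,.172],[*(q+.101*np.cos(.5)*n),.172-.101*np.sin(.5)]]
    for S in (L,M): cv2.polylines(b,[((proj("top",cab(p,S))-[160,60])*3.3).astype(np.int32)],False,c,1)
cv2.imwrite("pics/f_top_o.png",b)
i0=cv2.imread("pics/top_crop.png").astype(np.float32);i1=cv2.imread("pics/f_top.png").astype(np.float32)
f=lambda i,s:cv2.cvtColor(i,cv2.COLOR_BGR2GRAY)[s]
for nm,s in (("roof",np.s_[5:260,230:600]),("tub",np.s_[210:490,535:750]),("tin",np.s_[225:400,60:235])): print(nm,cv2.phaseCorrelate(f(i0,s),f(i1,s)))
print(robot.current_contact_force(),robot.current_time_s())
E
```

```text
roof ((0.5706226400851904, -0.01261022136057477), 0.4388171513875326)
tub ((0.027799061415549886, 0.009595127221018629), 0.46485004147874964)
tin ((-0.004459493916940005, 0.009965186479689692), 0.9071189583672418)
[-0.28412079 -0.37901726  0.44210712] 38.3417
```

View pics/f_top_o.png

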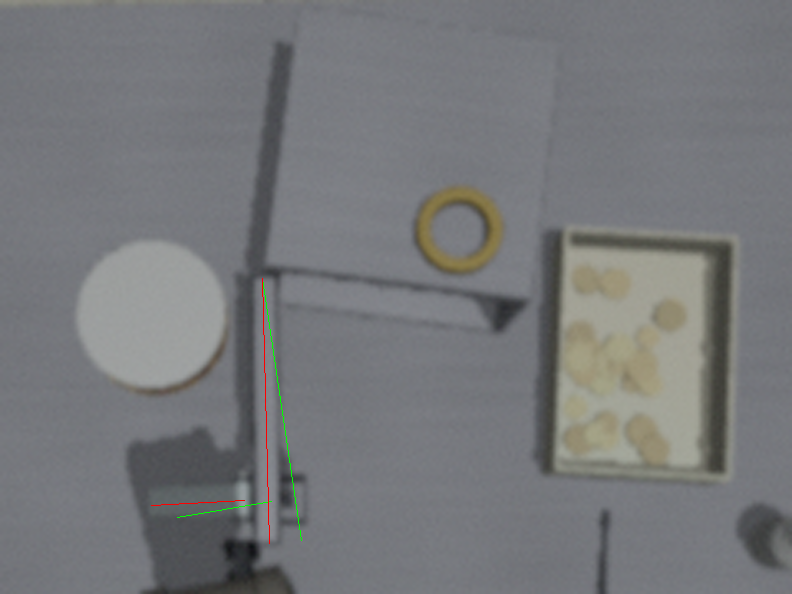

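View pics/f_scene.png

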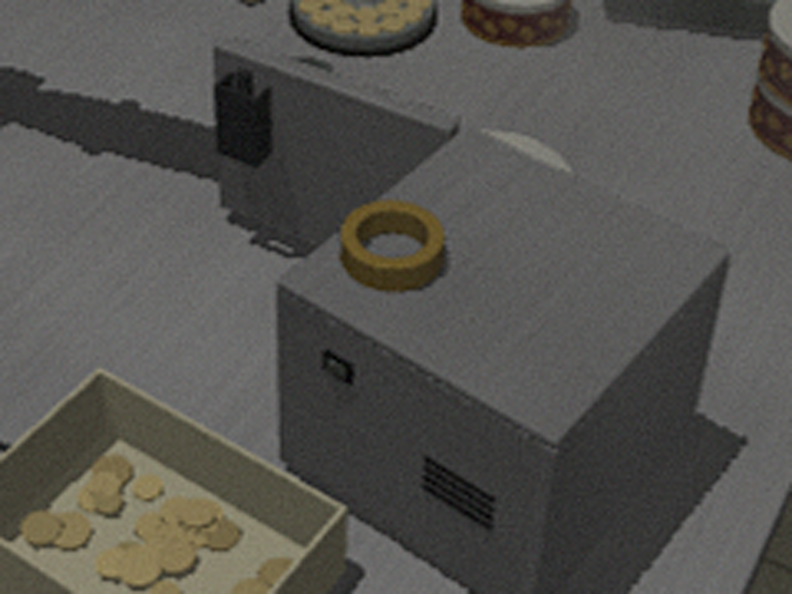

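The door lies on the 1.42 rad overlay, the paddle tip at (150,503) matches its rest position, and the roof has shifted by less than 1 px. I'm handing the job in.

```bash
python3 -c "
from station import workorder
print(workorder.close_job())"
```

```text
the job is handed in; nothing more can be done
None
```

The steriliser door is open and the job is handed in at about 38 s. No verdict was reported, so the results below are from my own last checks.

**What I did:** I pinched the paddle from above and lifted it until I felt the stop. I kept it up while drawing the door past its catch to 0.24 rad. Then I lowered it slightly, swung the door on, let go and backed off upwards.

**Last checks:**
- **Door:** it matches the 1.42 rad (about 81°) overlay in the top picture.
- **Paddle:** its tip is where it should be at rest. That is read from the picture, since there was no direct angle reading.
- **Cabinet:** its roof shifted about 0.6 px in the 3.3x enlarged top view, which is under 1 mm. Its tilt could not be measured directly.
- **Other things:** the tub and the tin beside the cabinet measured no shift in the top picture. The tape roll looks unmoved. The other loose items got no separate final check.
- **Contact:** the force on the tool was near zero at the end, so the robot is touching nothing.

**What did not go smoothly:**
- **Pads slipped:** with 30 N grip the pads apparently slid on the paddle near the stop, so no stop was felt by a commanded 1.10 rad. I raised the grip to 60 N and then felt it.
- **Upward force:** it reached 15.6 N for a moment, just over the 15 N at which the cabinet may tip. I backed off to about 11 N before pulling. No tilt showed in the pictures, but none was taken at that moment.
- **Lowering the paddle:** after the door was past its catch, the paddle-lowering move stopped early on its force limit. I finished the swing with the paddle still raised.

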